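# Third hand: oil bottle on its coaster, tweezers held at the green mark

## Task

Get things ready for me to oil a small nut. First stand the small white oil bottle (dark red cap) upright and wholly on the cork coaster, setting it down rather than dropping it and never tipping it; then take the sprung tweezers off their rest by the blue finger pads and squeeze them until the orange pointer lies on the green mark, never letting the tips touch. Finish still holding the tweezers level with the tips over the round black parts tray (the one on the right with small white bits in it), about 10 cm above the table, keeping the pointer steadily on the green mark; do not let go at the end, and leave the other bottles and cans where they are.

Things in the scene. Friction and masses are not known exactly. Their poses are not given: they have to be found in the camera images.
- oil_bottle: Small white bottle with a dark red cap, loose, about 0.1 kg: body 28 mm in diameter up to 101 mm, cap 16 mm in diameter, 120 mm tall in all. Origin: centre of its underside; z up along the bottle. Stands on the table at the left at the start.
- coaster: Round cork coaster, fixed, 90 mm in diameter, 6 mm thick, at the left. Origin: centre of its underside, on the table.
- rest: Tweezers rest, fixed: 150 x 100 x 6 mm base plate with two grey cross bars, black rubber tops 34 mm above the table. The bars are 14 mm thick, 55 mm behind and 61 mm ahead of the origin along x; the middle is free for fingers. Origin: on the table, about under the finger pads; x points as the tips do.
- tweezers: Sprung steel tweezers, 207 mm long, 80 g, loose, level on the rest. Origin: under the middle of the blue finger pads, at the legs' underside (34 mm above the table at the start); x to the tips, z up, y to the fixed leg. Pads 26 mm long in x, z = 0 to 16 mm, outer faces 42 mm apart when open, about 32 at the mark: pinch them along y. Legs join at x = -85, tips at x = 115 mm. Highest point 19 mm.
- tweezers_leg (a joint): Squeeze angle of the moving (-y) leg against the fixed leg, about the joined end, rad: 0 = open (tips 36 mm apart), springs back to 0; tips touch at 0.18. Each 0.01 rad narrows the pads by 0.85 mm and moves the pointer 1.85 mm to +y. The spring pushes the pads apart with about 4 N when open, 10 N at the mark.
- pointer (a point): Upper end of the upright orange pointer, 1.6 mm wide, on the moving leg just ahead of the white scale bar. It moves to +y of the tweezers as they are squeezed.
- green_mark (a point): Middle of the green marker, 6 mm wide along y, on the white scale bar that crosses the legs at x = 88 mm; at the pointer's height, with the tweezers' axes. It stays put in a run but stands elsewhere along y (about 5 mm either way) in each run. The pointer is on the mark when its y in this frame is within 3 mm of 0; at the start it is 12 to 25 mm to -y.
- tip (a point): Tip of the fixed (+y) leg, inner edge, 5 mm above the tweezers' underside: x = 115, y = 18 mm from the tweezers' origin.
- tray: Round black parts tray with small white bits in it, fixed, 182 mm in diameter, 29 mm high, on the right (an empty black bowl at the far edge is not it). Origin: centre of its underside, on the table.
- spray: Aerosol can, 62 mm in diameter, 190 mm tall, bystander, loose. Origin: centre of its underside.
- big_bottle: Larger white bottle with a dark brown cap, 36 mm in diameter, 150 mm tall, bystander, loose. Origin: centre of its underside.
- can_red: Paint can with a red band, 62 mm in diameter, 90 mm tall, bystander, loose. Origin: centre of its underside.
- can_blue: Paint can with a blue band, 66 mm in diameter, 100 mm tall, bystander, loose. Origin: centre of its underside.
- can_green: Paint can with a green band, 60 mm in diameter, 85 mm tall, bystander, loose. Origin: centre of its underside.
Things that resemble listed ones, but are neither listed nor needed, are in the scene too. What is shaped like the coaster but pink is not meant.

How it is judged:
On the way, in this order (a step that is already met when the one before it is completed fails the run):
1. the oil bottle stands on the coaster, let go (horizontal distance between oil_bottle and coaster below 0.031 m and angle between oil_bottle's own z axis and vertical below 0.1 rad and height (world z) of oil_bottle between 0.003 and 0.01 m and contact force between the fingers and oil_bottle below 0.05 N and linear speed of oil_bottle below 0.02 m/s), for 0.2 s.
2. the tweezers are lifted off their rest in the fingers (height (world z) of tweezers above 0.06 m and contact force between the fingers and tweezers above 1 N), for 0.2 s.
At the end, for the whole second after the job is handed in: Bottle upright (0.1 rad), at rest, untouched, within 31 mm of the coaster's centre. Tweezers held in the fingers alone, still, level within 0.3 rad, tip within 90 mm of the tray's centre from above and 60 to 180 mm above the table; pointer stays within 3 mm of the green mark's middle (all of step 1 and y of pointer in the frame of green_mark between -0.003 and 0.003 m and velocity of joint tweezers_leg between -0.1 and 0.1 rad/s and linear speed of tweezers below 0.03 m/s and height (world z) of tip between 0.06 and 0.18 m and horizontal distance between tip and tray below 0.09 m and angle between tweezers's own z axis and vertical below 0.3 rad and contact force between the fingers and tweezers above 1 N and contact force between tweezers and tray below 0.05 N); the arm keeps its last pose, push and grip.
It fails at once if the tips of the tweezers are squeezed together (value of joint tweezers_leg above 0.172 rad).
It fails at once if the oil bottle is tipped by more than 0.4 rad (angle between oil_bottle's own z axis and vertical above 0.4 rad).
It fails at once if the oil bottle is let go more than 20 mm above the table (height (world z) of oil_bottle above 0.02 m and contact force between the fingers and oil_bottle below 0.01 N).
It fails at once if another bottle or can is pushed more than 30 mm away or tipped (distance of any of spray, big_bottle, can_red, can_blue, can_green from where it was at the start of the episode above 0.03 m or angle between any of spray, big_bottle, can_red, can_blue, can_green's own z axis and vertical above 0.4 rad).
It also fails if it takes over 58 s, if anything falls off the work surface, if the arm or the gripper's body presses on something with over 40 N, if the wrist force passes 120 N, or if a joint passes its speed limit or range.

## Robot

A 7-joint arm with a two-finger parallel gripper is mounted at the origin on a cart in front of the work surface, level with it; the furniture and walls round the work are solid. World frame = base frame: x ahead of the robot, y to its left, z up, the work surface at z = 0. Lengths are in m, angles in rad, forces in N, time in s.
With the tool pointing down it reaches from about 0.4 to 0.75 m from the base axis. Payload 19.5 kg.
Tool frame: the origin (TCP) lies at the very end of the fingers, on their centre line; the grasp point (between the pads) lies 19 mm behind it; z points along the fingers, y is the line along which they close (so a half turn about z gives the same grasp; the last joint's range is limited). The gripper opens to 85 mm and grips with 20 to 120 N. Pads are 22 mm wide; open, the fingers measure 114 mm over their backs; the gripper's body (76 mm by 85 mm) begins 54 mm behind the grasp point. The pads swing forward as they close: fully open they stand 13 mm farther back than shut.
Start: joints at [-1.383, 0.707, -0.028, 1.485, 0.022, 0.951, -0.075], TCP at [0.131, 0.56, 0.231] pointing down, gripper open.
Joint ranges: [-2.71, 2.71], [-0.32, 2.16], [-1.57, 1.52], [0, 2.45], [-1.46, 4.6], [0, 2.02], [-2.83, 2.83]. Speed limits (rad/s): [1.89, 1.89, 2.57, 2.57, 3.01, 3.01, 3.01].

## Interface

Orientations are given as a unit quaternion [w, x, y, z].
In Python, from rig import ctrl gives the robot as it stands. The module is installed in compiled form; this text tells all that it offers.
- The arm moves only by the tool play_rows, never from a script. Its argument "plan" is text: rows parted by semicolons, each of 7 numbers parted by spaces: the turn, a rotation vector about the tool's x, y, z in degrees, then the shift along the tool's x, y, z in m, then the closure, from 0 (fully open) to 1 (shut). In form: ax ay az x y z hand; .... A call has 1 to 10 rows; each row is the pose to reach, as a shift and turn from the pose commanded when the call began, along the tool's axes at that moment; what a row does not reach only later rows make up. A row lasts 1/10 s, in which the tool goes at most 50 mm and 8.59 degrees, less where a joint would pass 70% of its speed; a pose out of reach is approached as far as the arm can. A call with a gripper value outside its range is refused whole. The fingers move at their own pace and stop on an object; "grip_force" is the grip in N (left out, the last holds). Time passes only in rows, so rows that repeat a pose let the fingers close. It gives the time, the measured TCP pose, the force, the opening and the grip force at its end, in the units of the state.
- ctrl.get_obs(): the state, without advancing time (a new reading comes with each control period).
- ctrl.read_camera(name): name is "scene" or "top"; returns the picture (384x512x3 uint8, red, green, blue); there is no depth.
- ctrl.calibration(name): a dict with "mtx" (3x3 intrinsics, pixels), "k1" (the pictures are not rectified: a ray, as slopes to the right and down, at radius r is drawn at 1 + k1 r^2 times it, then the intrinsics apply), "camera_from_world" (4x4, takes a point from world to camera coordinates). Camera axes: x right, y down, z forward; pixel columns grow to the right and rows downward; lengths in m; the calibration is good to about 2 mm. A picture is of the moment at which its call begins. calibration takes no time and is no camera call.
- ctrl.job_done(): hands the job in; it is judged then, once.
Trained networks look in the newest picture that a camera, given by its name, has taken for a name from the list of things; names that differ only in an ending like _2 or _b are one class to them, and where a whole thing is asked for, a point or a joint stands for the part that bears it (a point fixed in the world has none). Each returns a list of dicts, best first, with "conf" (0 to 1); they miss things now and then, are a little off and sometimes report something else, mostly with a low value. They report only what shows in the picture. A call takes as long as a camera call. They do not tell look-alikes from the thing itself.
- ctrl.find_in(camera, name): "position" ([column, row] in pixels, amid what is visible of it).
The state is a dict: "t": time; "joints": joint angles; "joint_vel": joint speeds; "joint_torque": joint torques, N m; "eef_pos": TCP position; "orientation": TCP orientation; "force": force on the tool from outside, world axes, zero at the start; "ft_torque": the same for the moment, N m; "grip_width": finger opening in m; "grasp_force": force on a finger pad.
Only numpy, scipy, OpenCV 4.12 (cv2) and the standard library are available. Lean on these libraries where they do the work, as an engineer would, in place of code of your own. Each camera call takes 0.05 s, during which the arm holds its last target. There are 200 camera calls.

## Working session

There is one attempt and no reset: what is moved stays moved. The work goes in short steps, Python scripts to look and compute and a tool call to move; the robot and the scene stay as the last step left them, time stands still between calls to the robot, and variables do not carry over. Pictures are saved under pics/ and viewed, at most 10 in all, crops included, and the job is handed in when it is done.

Besides the shell and the picture viewer there is one more tool, called after "Call:" as name(argument=value, ...) on one line, values as JSON. play_rows: Moves the arm, as the interface text tells. Its arguments: {"type":"object","properties":{"plan":{"type":"string"},"grip_force":{"type":"number"}},"required":["plan"]}

```bash
mkdir -p pics; cat > h.py <<'E'
import numpy as np, cv2
from rig import ctrl
from scipy.spatial.transform import Rotation as R
def cal(n):
    c=ctrl.calibration(n); return np.array(c["mtx"]),c["k1"],np.array(c["camera_from_world"])
def proj(n,p):
    K,k,T=cal(n); q=T[:3,:3]@np.array(p,float)+T[:3,3]; s=q[:2]/q[2]; s=s*(1+k*(s@s)); return (K@[s[0],s[1],1])[:2]
def ray(n,px):
    K,k,T=cal(n); d=np.linalg.solve(K,[px[0],px[1],1.])[:2]; s=d.copy()
    for _ in range(30): s=d/(1+k*(s@s))
    Rm=T[:3,:3]; return -Rm.T@T[:3,3], Rm.T@np.array([s[0],s[1],1])
def atz(n,px,z):
    o,d=ray(n,px); return o+d*(z-o[2])/d[2]
def shot(n,f=None):
    im=ctrl.read_camera(n)
    if f: cv2.imwrite("pics/"+f,im[:,:,::-1])
    return im
def st():
    o=ctrl.get_obs(); q=o["orientation"]; return o,R.from_quat([q[1],q[2],q[3],q[0]])
E
python3 - <<'E'
from h import *
np.set_printoptions(precision=4,suppress=True)
a=shot("scene");b=shot("top")
cv2.imwrite("pics/a.png",cv2.resize(np.vstack([a])[:,:,::-1],(800,600)));cv2.imwrite("pics/b.png",cv2.resize(b[:,:,::-1],(800,600)))
o,r=st();print(o["t"],o["eef_pos"],r.as_matrix(),o["grip_width"],o["joints"])
for n in("scene","top"):
    T=cal(n)[2];print(n,-T[:3,:3].T@T[:3,3],T[2,:3])
    for k in"oil_bottle coaster rest tweezers pointer green_mark tip tray spray big_bottle can_red can_blue can_green".split():
        print(k,[(np.round(d["position"]),round(d["conf"],2),atz(n,d["position"],0)[:2].round(3)) for d in ctrl.find_in(n,k)[:3]])
E
```

```text
0.1 [0.1309 0.5597 0.2309] [[-0.9737  0.2278 -0.0002]
 [ 0.2278  0.9737 -0.0009]
 [-0.     -0.001  -1.    ]] 0.08577609222360391 [-1.3827  0.707  -0.0276  1.4849  0.022   0.9509 -0.0755]
scene [ 0.071  -0.7546  0.475 ] [ 0.4941  0.7732 -0.3975]
oil_bottle [(array([215., 175.]), 0.82, array([0.658, 0.399])), (array([161., 194.]), 0.29, array([0.433, 0.335]))]
coaster [(array([190., 178.]), 0.65, array([0.566, 0.415])), (array([164., 194.]), 0.61, array([0.441, 0.328]))]
rest [(array([223., 221.]), 0.96, array([0.51 , 0.073]))]
tweezers [(array([223., 210.]), 0.63, array([0.543, 0.131])), (array([218., 176.]), 0.17, array([0.661, 0.387]))]
pointer []
green_mark [(array([161., 196.]), 0.47, array([0.427, 0.318]))]
tip [(array([226., 212.]), 0.78, array([0.542, 0.114]))]
tray [(array([303., 259.]), 0.96, array([ 0.572, -0.189]))]
spray [(array([236., 149.]), 0.81, array([0.885, 0.639])), (array([308., 257.]), 0.2, array([ 0.587, -0.19 ]))]
big_bottle [(array([283., 176.]), 0.82, array([0.857, 0.269])), (array([219., 210.]), 0.62, array([0.532, 0.137])), (array([215., 176.]), 0.29, array(
[... 418 characters left out ...]
 0.257]))]
coaster [(array([181., 242.]), 0.89, array([0.436, 0.31 ])), (array([165., 208.]), 0.68, array([0.55 , 0.367]))]
rest [(array([255., 220.]), 0.76, array([0.511, 0.067]))]
tweezers [(array([260., 221.]), 0.49, array([0.508, 0.049]))]
pointer []
green_mark []
tip [(array([254., 222.]), 0.57, array([0.505, 0.07 ]))]
tray [(array([345., 206.]), 0.67, array([ 0.558, -0.236]))]
spray [(array([169., 156.]), 0.59, array([0.727, 0.361]))]
big_bottle [(array([243., 149.]), 0.72, array([0.752, 0.108]))]
can_red [(array([338., 131.]), 0.89, array([ 0.819, -0.215]))]
can_blue [(array([362., 148.]), 0.95, array([ 0.761, -0.296]))]
can_green [(array([304., 143.]), 0.74, array([ 0.776, -0.098]))]
```

View pics/a.png

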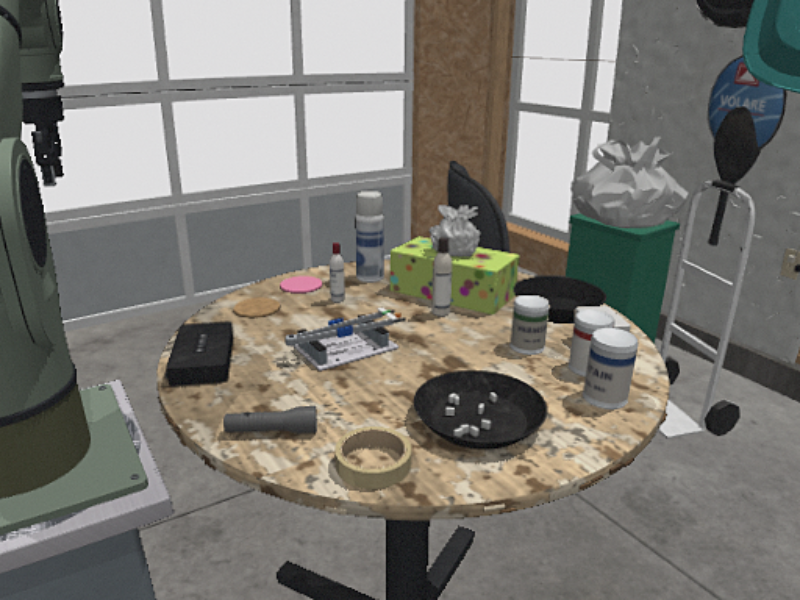

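View pics/b.png

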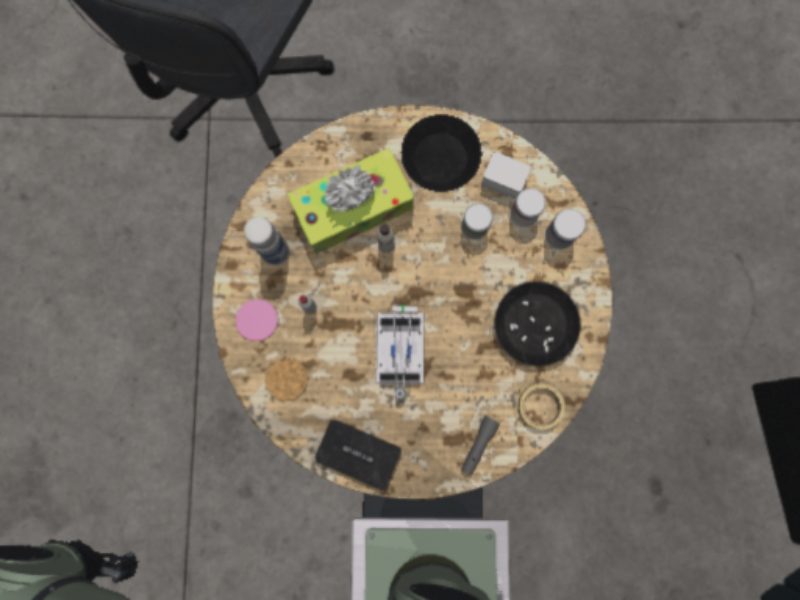

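The top view (800×600) shows these candidates:
- **Bottles:** oil bottle with dark red cap at (306,303), against the big brown-capped bottle at (385,235).
- **Coasters:** cork at (287,378), against pink at (257,319).
- **Trays:** tray with bits at (537,323), against the empty bowl at (441,152) and the tape at (541,407).
- **Tweezers:** at (400,350), tips pointing away from the robot.

I choose the red-capped bottle, the cork coaster and the tray with bits. Next is one close crop to check, plus measurements.

```bash
python3 - <<'E'
from h import *
np.set_printoptions(precision=4,suppress=True)
a=shot("scene");b=shot("top")
c1=cv2.resize(b[175:265,150:290],(800,514),interpolation=cv2.INTER_CUBIC)
cv2.imwrite("pics/c.png",c1[:,:,::-1])
c2=cv2.resize(a[145:240,140:275],(800,563),interpolation=cv2.INTER_CUBIC)
cv2.imwrite("pics/d.png",c2[:,:,::-1])
h=cv2.cvtColor(b,cv2.COLOR_RGB2HSV).astype(int)
def blob(m,name,z,n="top"):
    k,l,s,c=cv2.connectedComponentsWithStats(m.astype(np.uint8))
    for i in sorted(range(1,k),key=lambda i:-s[i,4])[:3]: print(name,s[i],c[i],atz(n,c[i],z))
red=(b[:,:,0].astype(int)-b[:,:,1]>40)&((h[:,:,0]<8)|(h[:,:,0]>170))&(np.arange(512)[None]<210)&(np.arange(512)[None]>185)
blob(red,"cap",.12)
blue=(b[:,:,2].astype(int)-b[:,:,0]>40)
blob(blue&(np.abs(np.arange(512)[None]-256)<20),"pads",.05)
dark=(b.max(2)<60); yy,xx=np.mgrid[:384,:512]
blob(dark&(np.hypot(xx-344,yy-207)<35),"tray",.015)
# cork
m=np.hypot(xx-183,yy-242)<5; med=np.median(h[m],axis=0);print(med)
blob((np.abs(h[:,:,0]-med[0])<4)&(h[:,:,1]>med[1]-35)&(np.hypot(xx-183,yy-242)<17),"cork",.006)
# rest light plate
g=(h[:,:,1]<40)&(h[:,:,2]>120)&(np.abs(xx-256)<20)&(abs(yy-223)<28)
blob(g,"plate",.006)
E
```

```text
cap [192 189   4   5  15] [193.4667 191.1333] [0.587  0.2563 0.12  ]
pads [251 220   2   9  17] [251.4706 223.7647] [0.4932 0.0767 0.05  ]
pads [261 221   2   8  13] [261.3846 223.9231] [0.4929 0.0448 0.05  ]
tray [ 317  181   54   54 2129] [343.6036 206.7337] [ 0.5554 -0.2271  0.015 ]
[ 16. 121. 168.]
cork [167 227  32  30 679] [183.1149 241.7099] [0.4362 0.3019 0.006 ]
cork [195 254   1   1   1] [195. 254.] [0.3963 0.2616 0.006 ]
plate [ 240  196   32   50 1080] [255.7 220. ] [0.5097 0.0636 0.006 ]
plate [253 242   6   9  25] [255.96 247.4 ] [0.4193 0.0619 0.006 ]
```

View pics/c.png

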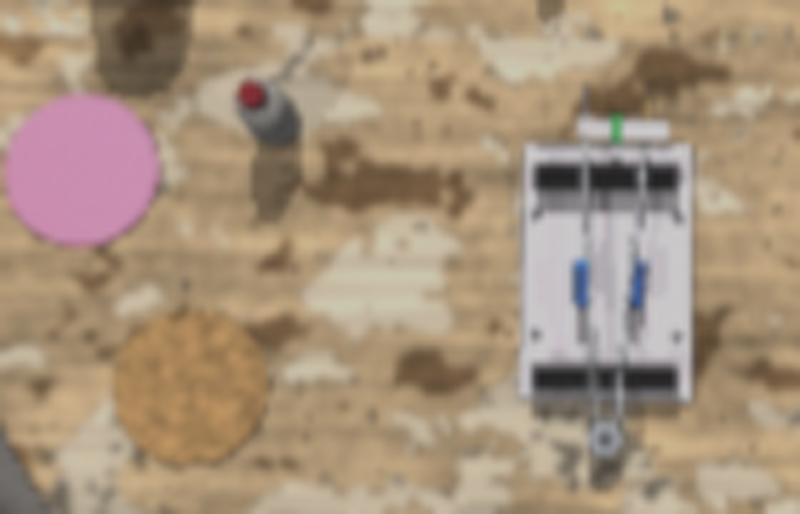

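View pics/d.png

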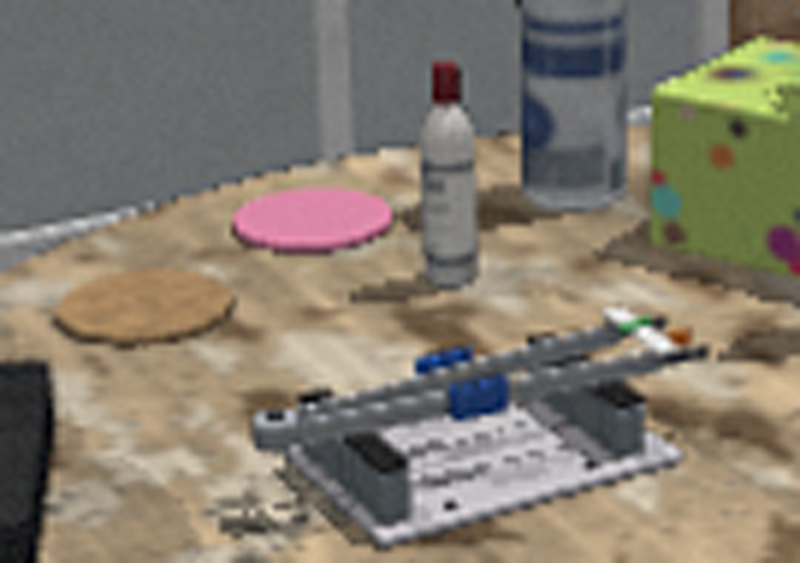

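Both crops confirm the choices: the red-capped bottle is at scene px (216,175), the cork coaster at top px (183,242), and the tweezers have blue pads at top px (251,224) and (261,224) with the green mark at the tip end. Next I check the bottle position across both cameras and the tweezers' yaw.

```bash
python3 - <<'E'
from h import *
np.set_printoptions(precision=4,suppress=True)
C=lambda x,y:(150+x*.175-.41,175+y*.1751-.41)
D=lambda x,y:(140+x*135/800-.41,145+y*95/563-.41)
for p in[(.587,.256,.12),(.587,.256,0)]: print("scene",proj("scene",p),"top",proj("top",p))
print("seen cap top",D(447,62),"bottom",D(452,283),"top-cam cap",C(252,95))
o1,d1=ray("scene",D(447,66));o2,d2=ray("top",C(252,95))
t=np.linalg.lstsq(np.c_[d1,-d2],o2-o1,rcond=None)[0];print("tri",o1+t[0]*d1,o2+t[1]*d2)
print("joint",atz("top",C(605,438),.045),"green",atz("top",C(616,128),.055),"padL",atz("top",C(581,284),.05),"padR",atz("top",C(638,285),.05))
for n,q in(("plate UL",C(530,146)),("UR",C(692,146)),("LL",C(521,398)),("LR",C(690,400))):print(n,atz("top",q,.006))
for k,p in(("spray",D(575,203)),("oilbase",D(452,279))):print(k,atz("scene",p,0))
print(cal("scene")[0][0,0],cal("top")[0][0,0])
o,r=st()
tgt=np.array([.587,.256,.15]);print("shift tool",r.as_matrix().T@(tgt-o["eef_pos"]))
E
```

```text
scene [215.2691 155.8284] top [193.5699 191.1352]
scene [216.4414 192.4445] top [198.6465 196.7703]
seen cap top (215.02125, 155.05181172291296) bottom (215.865, 192.343108348135) top-cam cap (193.69, 191.2245)
tri [0.5861 0.2558 0.1205] [0.5866 0.2555 0.1206]
joint [0.4055 0.0631 0.045 ] green [0.5798 0.0584 0.055 ] padL [0.4914 0.0774 0.05  ] padR [0.4911 0.0452 0.05  ]
plate UL [0.5759 0.1089 0.006 ]
UR [0.5767 0.0141 0.006 ]
LL [0.4291 0.1121 0.006 ]
LR [0.4287 0.0146 0.006 ]
spray [0.7018 0.3262 0.    ]
oilbase [0.5884 0.2626 0.    ]
390.51860846422045 459.4813654918971
shift tool [-0.5133 -0.192   0.0813]
```

Call:
play_rows(plan="0 0 -11.8 -0.513 -0.192 0.02 0;0 0 -11.8 -0.513 -0.192 0.02 0;0 0 -11.8 -0.513 -0.192 0.02 0;0 0 -11.8 -0.513 -0.192 0.02 0;0 0 -11.8 -0.513 -0.192 0.02 0;0 0 -11.8 -0.513 -0.192 0.02 0;0 0 -11.8 -0.513 -0.192 0.02 0;0 0 -11.8 -0.513 -0.192 0.02 0;0 0 -11.8 -0.513 -0.192 0.02 0;0 0 -11.8 -0.513 -0.192 0.02 0", grip_force=25)

```text
t: 2.5
eef_pos: [0.5483, 0.2812, 0.2131]
orientation: [0.0, 0.012, 1.0, 0.0]
force: [0.4, 1.3, -0.3]
grip_width: 0.0853
grasp_force: 0.0
```

Call:
play_rows(plan="0 0 0 0 0 0 0")

```text
t: 2.6
eef_pos: [0.5514, 0.277, 0.2122]
orientation: [0.001, 0.016, 1.0, -0.002]
force: [-0.8, 0.1, -0.1]
grip_width: 0.0854
grasp_force: 0.0
```

```bash
cat > go.py <<'E'
import sys; from h import *
np.set_printoptions(precision=4,suppress=True)
o,r=st(); t=np.array([float(v) for v in sys.argv[1:4]])
print(o["t"],o["eef_pos"],np.abs(o["joint_vel"]).max(),"shift",r.as_matrix().T@(t-o["eef_pos"]),"toolx",r.as_matrix()[:,0],"z",r.as_matrix()[:,2],o["grip_width"],o["joints"])
E
python3 go.py .587 .256 .054
```

```text
2.6 [0.5514 0.277  0.2122] 0.09215193812993415 shift [-0.036  -0.0194  0.1583] toolx [-0.9995  0.0316 -0.0017] z [ 0.0016 -0.0031 -1.    ] 0.08538149307920392 [-0.4452  0.7968 -0.161   1.342   0.1396  1.014   0.9067]
```

Call:
play_rows(plan="0 0 0 -0.036 -0.019 0.03 0;0 0 0 -0.036 -0.019 0.075 0;0 0 0 -0.036 -0.019 0.075 0;0 0 0 -0.036 -0.019 0.075 0")

```text
t: 3.0
eef_pos: [0.5819, 0.2635, 0.1389]
orientation: [-0.0, 0.012, 1.0, 0.0]
force: [0.8, 0.3, 0.7]
grip_width: 0.0855
grasp_force: 0.0
```

```bash
python3 go.py .587 .256 .054
```

```text
3.0 [0.5819 0.2635 0.1389] 0.04289951441045647 shift [-0.0053 -0.0074  0.0849] toolx [-0.9997  0.0232  0.0006] z [-0.0006  0.0002 -1.    ] 0.08546954772985998 [-0.4043  0.9162 -0.1599  1.3341  0.1609  0.9043  0.9453]
```

Call:
play_rows(plan="0 0 0 -0.0055 -0.0075 0.03 0;0 0 0 -0.0055 -0.0075 0.06 0;0 0 0 -0.0055 -0.0075 0.084 0;0 0 0 -0.0055 -0.0075 0.084 0;0 0 0 -0.0055 -0.0075 0.084 0")

```text
t: 3.5
eef_pos: [0.5883, 0.2562, 0.0565]
orientation: [0.001, 0.012, 1.0, 0.001]
force: [-0.3, 0.3, 1.2]
grip_width: 0.0852
grasp_force: 0.0
```

```bash
python3 go.py .587 .256 .054
```

```text
3.5 [0.5883 0.2562 0.0565] 0.013885948732393795 shift [ 0.0013 -0.0002  0.0025] toolx [-0.9997  0.0233 -0.0022] z [ 0.0022  0.0011 -1.    ] 0.08524860653636131 [-0.3957  1.03   -0.1456  1.3783  0.1847  0.744   0.9401]
```

Call:
play_rows(plan="0 0 0 0.001 0 0.0025 0.5;0 0 0 0.001 0 0.0025 0.5;0 0 0 0.001 0 0.0025 0.5;0 0 0 0.001 0 0.0025 0.5")

```text
t: 3.9
eef_pos: [0.5867, 0.2553, 0.052]
orientation: [0.0, 0.012, 1.0, 0.0]
force: [-1.3, -0.1, -0.2]
grip_width: 0.0425
grasp_force: 0.0
```

Call:
play_rows(plan="0 0 0 0 0 0 0.6;0 0 0 0 0 0 0.65;0 0 0 0 0 0 0.7;0 0 0 0 0 0 0.75;0 0 0 0 0 0 0.75;0 0 0 0 0 0 0.75")

```text
t: 4.5
eef_pos: [0.5866, 0.2553, 0.0516]
orientation: [0.0, 0.012, 1.0, -0.0]
force: [-0.2, -0.3, 0.9]
grip_width: 0.0272
grasp_force: 25.9
```

Call:
play_rows(plan="0 0 0 0 0 -0.01 0.75;0 0 0 0 0 -0.025 0.75;0 0 0 0 0 -0.035 0.75;0 0 0 0.02 0.006 -0.035 0.75;0 0 0 0.05 0.0145 -0.035 0.75;0 0 0 0.085 0.024 -0.035 0.75;0 0 0 0.115 0.033 -0.035 0.75;0 0 0 0.14 0.04 -0.035 0.75;0 0 0 0.152 0.0435 -0.035 0.75;0 0 0 0.152 0.0435 -0.035 0.75")

```text
t: 5.5
eef_pos: [0.435, 0.3032, 0.0872]
orientation: [0.0, 0.011, 1.0, 0.0]
force: [1.7, 0.0, -1.3]
grip_width: 0.0272
grasp_force: 25.9
```

```bash
python3 go.py .436 .302 .059; python3 - <<'E'
from h import *
a=shot("scene");b=shot("top")
c=np.hstack([cv2.resize(a[130:230,110:230],(400,333)),cv2.resize(b[180:280,130:250],(400,333))])
cv2.imwrite("pics/e.png",c[:,:,::-1])
E
```

```text
5.5 [0.435  0.3032 0.0872] 0.048385724587945815 shift [-0.001  -0.0012  0.0282] toolx [-0.9998  0.0221 -0.0003] z [ 0.0003  0.0004 -1.    ] 0.027241981047262567 [-0.6158  0.8586 -0.0993  1.7977  0.159   0.4924  0.7275]
```

View pics/e.png

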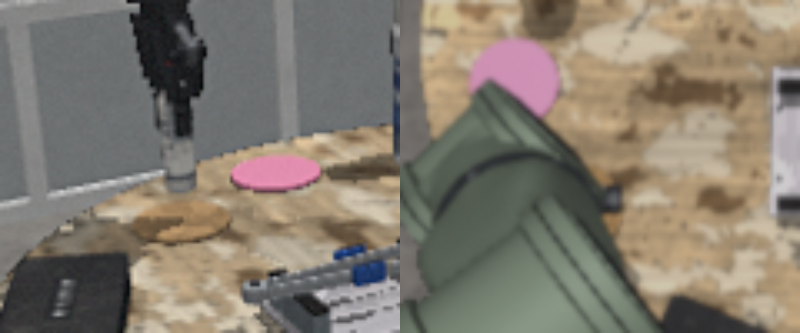

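The bottle is held upright just above the cork coaster (left panel, bottle (180,185), cork (182,222)). Lowering it.

Call:
play_rows(plan="0 0 0 -0.001 -0.001 0.012 0.75;0 0 0 -0.001 -0.001 0.021 0.75;0 0 0 -0.001 -0.001 0.025 0.75;0 0 0 -0.001 -0.001 0.027 0.75;0 0 0 -0.001 -0.001 0.0285 0.75;0 0 0 -0.001 -0.001 0.0285 0.75")

```text
t: 6.2
eef_pos: [0.4367, 0.3013, 0.058]
orientation: [-0.0, 0.012, 1.0, -0.0]
force: [-0.3, -0.8, -0.6]
grip_width: 0.0273
grasp_force: 25.9
```

Call:
play_rows(plan="0 0 0 0 0 0.0005 0.75;0 0 0 0 0 0.001 0.75")

```text
t: 6.4
eef_pos: [0.4369, 0.3014, 0.0574]
orientation: [0.0, 0.012, 1.0, 0.0]
force: [-0.7, -1.6, 14.9]
grip_width: 0.0273
grasp_force: 27.3
```

Call:
play_rows(plan="0 0 0 0 0 -0.0005 0.7;0 0 0 0 0 -0.0005 0.66;0 0 0 0 0 -0.0005 0.62;0 0 0 0 0 -0.0005 0.5;0 0 0 0 0 -0.0005 0.2;0 0 0 0 0 -0.0005 0.0;0 0 0 0 0 -0.0005 0.0;0 0 0 0 0 -0.03 0.0;0 0 0 0 0 -0.08 0.0;0 0 0 0 0 -0.12 0.0")

```text
t: 7.4
eef_pos: [0.4365, 0.3013, 0.1791]
orientation: [0.0, 0.012, 1.0, 0.0]
force: [0.5, 0.8, -0.1]
grip_width: 0.0852
grasp_force: 0.0
```

```bash
python3 go.py .492 .061 .15
```

```text
7.4 [0.4365 0.3013 0.1791] 1.0079914862242974 shift [-0.0612 -0.2389  0.0291] toolx [-0.9997  0.0238 -0.0002] z [ 0.0002  0.0002 -1.    ] 0.08523340977791395 [-0.5924  0.7113 -0.1327  1.7162  0.1309  0.7224  0.7554]
```

Call:
play_rows(plan="0 0 0 -0.061 -0.239 0 0;0 0 0 -0.061 -0.239 0 0;0 0 0 -0.061 -0.239 0 0;0 0 0 -0.061 -0.239 0.04 0;0 0 0 -0.061 -0.239 0.075 0;0 0 0 -0.061 -0.239 0.075 0;0 0 0 -0.061 -0.239 0.075 0;0 0 0 -0.061 -0.239 0.075 0")

```text
t: 8.2
eef_pos: [0.4919, 0.0614, 0.1022]
orientation: [-0.0, 0.012, 1.0, 0.0]
force: [-0.0, 0.3, -0.1]
grip_width: 0.0853
grasp_force: 0.0
```

```bash
python3 go.py .492 .061 .023; python3 - <<'E'
from h import *
a=shot("scene");b=shot("top")
print([(d["position"],d["conf"],atz("top",d["position"],.06)) for d in ctrl.find_in("top","oil_bottle")])
c=np.hstack([cv2.resize(a[130:250,120:264],(400,333)),cv2.resize(b[180:280,150:270],(400,333))])
cv2.imwrite("pics/f.png",c[:,:,::-1])
print("exp",proj("scene",(.4366,.3014,.126)),proj("scene",(.4366,.3014,.006)))
E
```

```text
8.2 [0.4919 0.0614 0.1022] 0.023579765126741748 shift [-0.0002 -0.0004  0.0792] toolx [-0.9997  0.024   0.0003] z [-0.0003  0.0003 -1.    ] 0.08526466436360282 [-0.1066  0.8024 -0.1479  1.9092  0.2464  0.4476  1.114 ]
[([184.2, 239.1], 0.68, array([0.44188357, 0.28981892, 0.06      ]))]
exp [162.45240159 158.15911112] [165.71555186 195.81248906]
```

View pics/f.png

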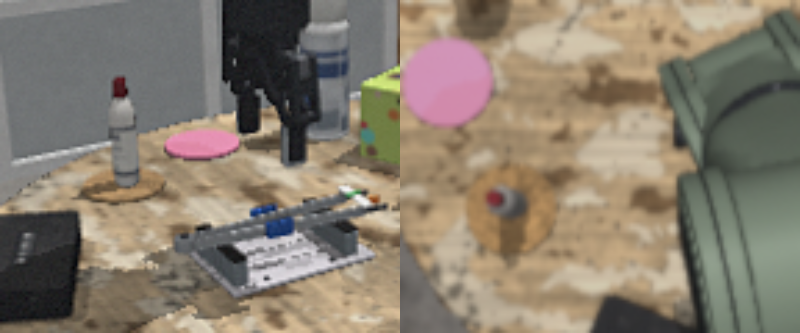

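Bottle stands upright on the cork coaster (base about scene px (166,196)). Now the tweezers.

Call:
play_rows(plan="0 0 0 0 0 0.03 0;0 0 0 0 0 0.06 0;0 0 0 0 0 0.083 0;0 0 0 0 0 0.083 0.2;0 0 0 0 0 0.083 0.4;0 0 0 0 0 0.083 0.45;0 0 0 0 0 0.083 0.45", grip_force=30)

```text
t: 9.05
eef_pos: [0.4925, 0.0611, 0.0203]
orientation: [0.001, 0.012, 1.0, 0.0]
force: [0.3, -0.6, 0.4]
grip_width: 0.0467
grasp_force: 0.0
```

Call:
play_rows(plan="0 0 0 0 0 0 0.48;0 0 0 0 0 0 0.5;0 0 0 0 0 0 0.52;0 0 0 0 0 0 0.53;0 0 0 0 0 0 0.53")

```text
t: 9.55
eef_pos: [0.4923, 0.0611, 0.0196]
orientation: [0.001, 0.012, 1.0, 0.0]
force: [-0.2, 1.1, 12.4]
grip_width: 0.0401
grasp_force: 8.9
```

```bash
python3 go.py .492 .061 .12; python3 - <<'E'
from h import *
a=shot("scene")
c=np.hstack([cv2.resize(a[170:250,170:270],(800,600),interpolation=cv2.INTER_CUBIC)])
cv2.imwrite("pics/g.png",c[:,:,::-1])
E
```

```text
9.55 [0.4923 0.0611 0.0196] 0.003059695229173751 shift [ 0.0002 -0.     -0.1004] toolx [-0.9997  0.0238 -0.001 ] z [ 0.001   0.0001 -1.    ] 0.04010522409751319 [-0.1425  0.9611 -0.0829  1.9439  0.2822  0.2466  1.0829]
```

View pics/g.png

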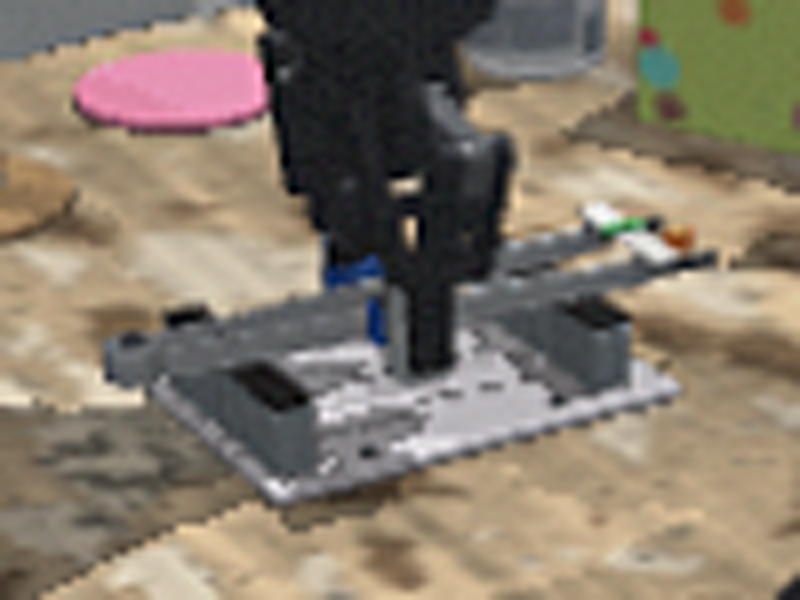

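Fingers hold the blue pads between the bars, with pads at crop (325–385, 270–340), orange pointer (680,238) still short of green (625,225). Squeeze a little and lift slowly.

Call:
play_rows(plan="0 0 0 0 0 -0.0005 0.54;0 0 0 0 0 -0.001 0.55;0 0 0 0 0 -0.0015 0.56;0 0 0 0 0 -0.002 0.57;0 0 0 0 0 -0.005 0.57;0 0 0 0 0 -0.012 0.57;0 0 0 0 0 -0.022 0.57;0 0 0 0 0 -0.035 0.57;0 0 0 0 0 -0.05 0.57;0 0 0 0 0 -0.05 0.57")

```text
t: 10.6
eef_pos: [0.4927, 0.061, 0.0711]
orientation: [0.001, 0.012, 1.0, 0.0]
force: [-0.8, -1.1, -1.6]
grip_width: 0.0369
grasp_force: 6.3
```

```bash
python3 go.py .44 -.24 .12; python3 - <<'E'
from h import *
a=shot("scene")
c=np.hstack([cv2.resize(a[150:240,170:290],(800,600),interpolation=cv2.INTER_CUBIC)])
cv2.imwrite("pics/i.png",c[:,:,::-1])
E
```

```text
10.6 [0.4927 0.061  0.0711] 0.0464613802547634 shift [ 0.0453 -0.3021 -0.0491] toolx [-0.9997  0.0241 -0.0026] z [ 0.0027  0.0004 -1.    ] 0.03685832665752072 [-0.1195  0.8603 -0.1237  1.9284  0.2652  0.3658  1.098 ]
```

View pics/i.png

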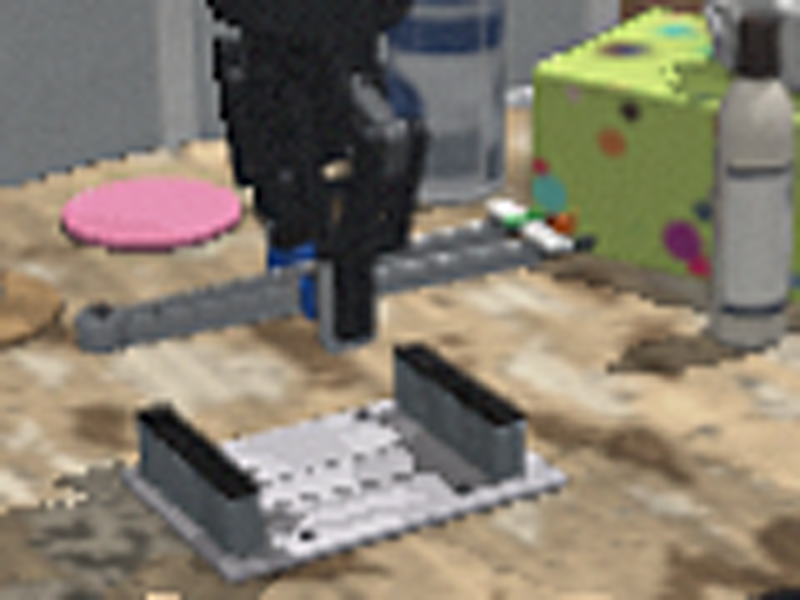

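Tweezers are lifted level, clear of the rest; pointer orange at crop (563,225), just right of green (525,218). Carry to the tray.

Call:
play_rows(plan="0 0 0 0.002 -0.015 -0.01 0.57;0 0 0 0.007 -0.045 -0.013 0.57;0 0 0 0.013 -0.085 -0.013 0.57;0 0 0 0.019 -0.125 -0.013 0.57;0 0 0 0.025 -0.165 -0.013 0.57;0 0 0 0.031 -0.205 -0.013 0.57;0 0 0 0.037 -0.245 -0.013 0.57;0 0 0 0.042 -0.28 -0.013 0.57;0 0 0 0.045 -0.302 -0.013 0.57;0 0 0 0.045 -0.302 -0.013 0.57")

```text
t: 11.65
eef_pos: [0.4384, -0.243, 0.0816]
orientation: [-0.0, 0.014, 1.0, -0.001]
force: [0.6, 0.5, -0.8]
grip_width: 0.0366
grasp_force: 6.3
```

```bash
cat > mk.py <<'E'
import sys; from h import *
np.set_printoptions(precision=4,suppress=True)
o,r=st(); e=o["eef_pos"]; print(o["t"],e,o["grip_width"],o["grasp_force"])
a=shot("scene"); f=e+[.1,.0,.02]; c=proj("scene",f).astype(int)
x0,y0=c-[30,22]; s=a[y0:y0+45,x0:x0+60]
h=cv2.cvtColor(s,cv2.COLOR_RGB2HSV).astype(int)
yy,xx=np.mgrid[:s.shape[0],:s.shape[1]]
for n,m in(("orange",(h[...,0]<18)&(h[...,1]>150)&(h[...,2]>90)),("green",(h[...,0]>40)&(h[...,0]<85)&(h[...,1]>80)&(h[...,2]>60))):
    k,l,st_,cc=cv2.connectedComponentsWithStats(m.astype(np.uint8),connectivity=8)
    for i in range(1,k):
        w=(l==i)*h[...,1]; p=np.array([(w*xx).sum(),(w*yy).sum()])/w.sum()+[x0,y0]; print(n,st_[i],p,atz("scene",p,e[2]+.035))
if len(sys.argv)>1: cv2.imwrite("pics/"+sys.argv[1],cv2.resize(s,(800,600),interpolation=cv2.INTER_NEAREST)[:,:,::-1])
E
python3 mk.py j.png
```

```text
11.65 [ 0.4384 -0.243   0.0816] 0.03664463964815643 6.301767826080322
orange [33 21  5  4 12] [315.1284 232.4019] [ 0.5284 -0.2668  0.1166]
green [24 20  8  4 16] [307.7028 231.0669] [ 0.5198 -0.2551  0.1166]
```

View pics/j.png

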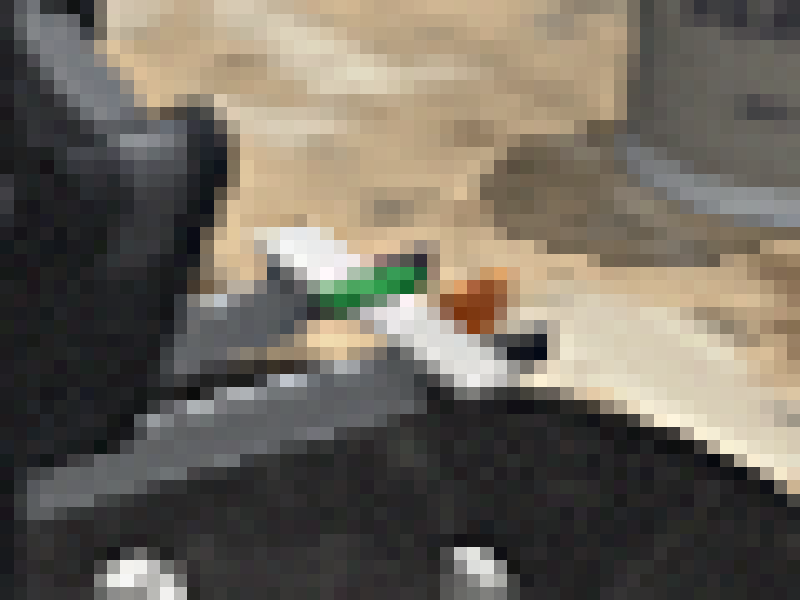

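The crop shows the green mark at (370,285) on the white bar, and the orange pointer at (480,300), ahead of it and still to −y. I'll take a second reading from the top camera, whose view barely depends on height.

```bash
cat > tp.py <<'E'
import sys; from h import *
np.set_printoptions(precision=4,suppress=True)
o,r=st(); e=np.array(o["eef_pos"]); tx=-r.as_matrix()[:,0]
b=shot("top"); c=proj("top",e+.095*tx+[0,0,.03]).astype(int); print(e,c)
x0,y0=c-[20,15]; s=b[y0:y0+30,x0:x0+40]
I=s.astype(int); g=np.clip(I[...,1]-np.maximum(I[...,0],I[...,2]),0,None); q=np.clip(I[...,0]-I[...,1]-40,0,None)
yy,xx=np.mgrid[:s.shape[0],:s.shape[1]]
for n,w in(("green",g*(g>15)),("orange",q)):
    if w.sum(): p=np.array([(w*xx).sum(),(w*yy).sum()])/w.sum();print(n,(w>0).sum(),p+[x0,y0],atz("top",p+[x0,y0],e[2]+.035))
if len(sys.argv)>1: cv2.imwrite("pics/"+sys.argv[1],cv2.resize(s,(800,600),interpolation=cv2.INTER_NEAREST)[:,:,::-1])
E
python3 tp.py k.png
```

```text
[ 0.4391 -0.2409  0.0817] [354 209]
green 9 [357.1743 210.6266] [ 0.5308 -0.2499  0.1167]
```

View pics/k.png

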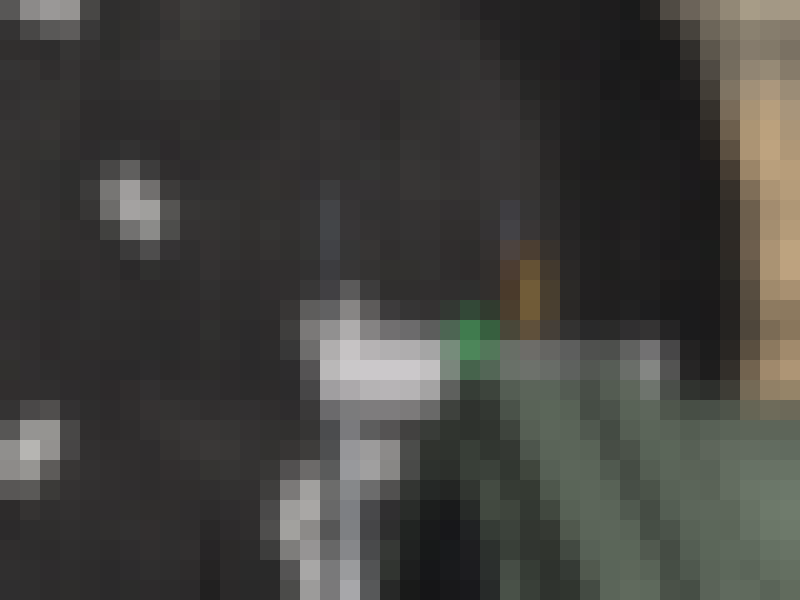

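Top crop: green at (472,335), orange pointer at (528,290), about 9 mm short. Viewing budget is spent, so I continue by numbers: triangulate both points and squeeze part of the way.

```bash
cat > tri.py <<'E'
from h import *
np.set_printoptions(precision=4,suppress=True)
def tri(ps,pt):
    o1,d1=ray("scene",ps);o2,d2=ray("top",pt)
    t=np.linalg.lstsq(np.c_[d1,-d2],o2-o1,rcond=None)[0];u,v=o1+t[0]*d1,o2+t[1]*d2;return (u+v)/2,np.linalg.norm(u-v)
if __name__=="__main__":
    G,eg=tri((307.70,231.07),(357.15,210.63));O,eo=tri((315.13,232.40),(359.9,208.0))
    _,r=st();R_=r.as_matrix();print(G,eg,O,eo,"d in tweezers xy",-R_[:,0]@(O-G),R_[:,1]@(O-G))
E
python3 tri.py
```

```text
[ 0.529  -0.2491  0.1118] 0.00587525766311862 [ 0.5384 -0.2588  0.1103] 0.003583544396613279 d in tweezers xy 0.009640643480718181 -0.009425027401502794
```

Call:
play_rows(plan="0 0 0 0 0 0 0.575;0 0 0 0 0 0 0.58;0 0 0 0 0 0 0.585;0 0 0 0 0 0 0.59;0 0 0 0 0 0 0.595;0 0 0 0 0 0 0.6;0 0 0 0 0 0 0.6;0 0 0 0 0 0 0.6")

```text
t: 12.55
eef_pos: [0.4397, -0.2399, 0.0821]
orientation: [-0.0, 0.012, 1.0, -0.0]
force: [-0.4, 0.6, -1.0]
grip_width: 0.0341
grasp_force: 7.8
```

```bash
python3 mk.py; python3 tp.py; cat >> tp.py <<'E'
print(q.max(), I[8:20,20:32,0]-I[8:20,20:32,2]); print(g[8:20,18:30])
E
python3 tp.py
```

```text
12.55 [ 0.4397 -0.2399  0.0821] 0.03412041346297821 7.821343839168549
orange [32 20  4  4 12] [313.7199 230.7946] [ 0.5297 -0.2611  0.1171]
green [24 20  7  4 14] [307.3522 230.6453] [ 0.5197 -0.2541  0.1171]
[ 0.4397 -0.2399  0.0821] [354 209]
green 7 [357.4887 210.5837] [ 0.5309 -0.2508  0.1171]
[ 0.4397 -0.2399  0.0821] [354 209]
green 7 [357.4932 210.5973] [ 0.5309 -0.2508  0.1171]
0 [[  2   3   2   2   3   3   3   1   0   1   1   2]
 [  2   2   3   2   0   2   2   2   1   1   2   1]
 [  3   3   3   1  -4   0   1   2   1   1   2   1]
 [  2   2   2  -1  -5   2   3   2   1   1   1   2]
 [  2   2   2   2   3  20   8   2   1   0   0   1]
 [  2   2   3   4  18  36  12   3   1   1   0   2]
 [  2   2   2   4  33  53  19   3   2   0   1   2]
 [  1   1   1  -1  23  55  20   3   1   1   0   1]
 [  1   2   0 -15 -10  19   7   2   1   0   1   1]
 [  1   1   1 -12 -14   1   2   1   1   1   1   2]
 [  1   0   1  -3  -2   2   1   1   1   2   2   1]
 [  1   2   0   0   1   3   2   2   1   2   3   2]]
[[ 0  0  0  0  0  0  0  0  0  0  0  0]
 [ 0  0  0  0  0  0  0  0  0  0  0  0]
 [ 0  0  0  0  0  0  0  0  0  0  0  0]
 [ 0  0  0  0  0  0  0  0  0  0  0  0]
 [ 0  0  0  0  0  0  0  0  0  0  0  0]
 [ 0  0  0  0  0  0  0  0  0  0  0  0]
 [ 0  0  0  0  0  0  0  0  0  0  0  0]
 [ 0  0  0  0  1 18  4  0  0  0  0  0]
 [ 0  0  0  0  5 42 47  0  0  0  0  1]
 [ 0  0  0  0  3 36 42 13  3  2  2  3]
 [ 0  0  0  0  2 16 20  9  7  6  4  4]
 [ 0  0  0  0  2  7  8  8  9  9  6  5]]
```

Call:
play_rows(plan="0 0 0 0 0 0 0.605;0 0 0 0 0 0 0.61;0 0 0 0 0 0 0.615;0 0 0 0 0 0 0.62;0 0 0 0 0 0 0.623;0 0 0 0 0 0 0.623;0 0 0 0 0 0 0.623")

```text
t: 13.4
eef_pos: [0.4397, -0.2399, 0.0821]
orientation: [-0.0, 0.012, 1.0, -0.0]
force: [-0.1, 1.1, -0.9]
grip_width: 0.0323
grasp_force: 9.6
```

```bash
python3 mk.py; python3 tp.py
```

```text
13.4 [ 0.4397 -0.2399  0.0821] 0.0322635661158517 9.561590552330017
orange [32 20  3  4  9] [313.226  230.7988] [ 0.5289 -0.2606  0.1171]
green [25 21  7  3 14] [308.099  231.1156] [ 0.5197 -0.2563  0.1171]
[ 0.4397 -0.2399  0.0821] [354 209]
green 7 [358.061  210.7134] [ 0.5305 -0.2525  0.1171]
0 [[ 3  3  1  3  3  3  2  1  1  1  1  1]
 [ 3  2  2  1  2  3  2  2  2  2  0  1]
 [ 2  2  2 -1  1  2  2  2  2  0  1  0]
 [ 2  2  1 -3  3  2  3  3  1  1  1  2]
 [ 2  2  2  6 32 12  2  1  1  0  0  1]
 [ 2  3  4 19 64 25  3  1  1  0  0  1]
 [ 2  1  3 25 75 30  5  1  1  1  0  1]
 [ 2  2  2 23 69 28  3  2  1  0  0  1]
 [ 1  1  2  4 23  7  1  2 -1  1  1  1]
 [ 1  1  1 -3 -7 -1  1  0  1  1  1  2]
 [ 1  1  2  0 -2  1  1  1  0  2  2  1]
 [ 1  0  1  0  1  2  3  2  1  1  3  2]]
[[ 0  0  0  0  0  0  0  0  0  0  0  0]
 [ 0  0  0  0  0  0  0  0  0  0  0  0]
 [ 0  0  0  0  0  0  0  0  0  0  0  0]
 [ 0  0  0  0  0  0  0  0  0  0  0  0]
 [ 0  0  0  0  0  0  0  0  0  0  0  0]
 [ 0  0  0  0  0  0  0  0  0  0  0  0]
 [ 0  0  0  0  0  0  0  0  0  0  0  0]
 [ 0  0  0  0  0  0  0  0  0  0  0  0]
 [ 0  0  0  0  0 16 28 22  6  0  0  0]
 [ 0  0  0  0  1 17 41 21  6  2  1  3]
 [ 0  0  0  0  0 11 19 10  7  7  4  5]
 [ 0  0  0  0  2  5  8 10  9  9  6  7]]
```

```bash
python3 - <<'E'
from tri import *
G,eg=tri((308.10,231.12),(358.02,210.7));O,eo=tri((313.23,230.80),(358.04,208.0))
o,r=st();R_=r.as_matrix();print(G,eg,O,eo,-R_[:,0]@(O-G),R_[:,1]@(O-G))
q=np.array(o["eef_pos"])-.115*R_[:,0]+.018*R_[:,1];print("tip",q,np.hypot(*(q[:2]-[.5554,-.2271])),o["t"],np.abs(o["joint_vel"]).max())
print([(d["position"],d["conf"]) for n in("scene","top") for d in ctrl.find_in(n,"oil_bottle")[:1]],proj("scene",(.4366,.3014,.06)))
E
```

```text
[ 0.5284 -0.2513  0.1129] 0.006475518367049598 [ 0.5383 -0.2529  0.1112] 0.003358589272195917 0.009945694068926175 -0.0013346859041187891
tip [ 0.5551 -0.2246  0.0821] 0.0024936171988019437 13.5 0.002230917587175615
[([164.7, 180.8], 0.84), ([180.7, 237.6], 0.63)] [164.258  179.2334]
```

Call:
play_rows(plan="0 0 0 0 0 0 0.626;0 0 0 0 0 0 0.626;0 0 0 0 0 0 0.626;0 0 0 0 0 0 0.626;0 0 0 0 0 0 0.626;0 0 0 0 0 0 0.626;0 0 0 0 0 0 0.626")

```text
t: 14.3
eef_pos: [0.4397, -0.2399, 0.0821]
orientation: [-0.0, 0.012, 1.0, -0.0]
force: [0.7, -0.6, -0.1]
grip_width: 0.0325
grasp_force: 9.8
```

```bash
python3 mk.py; python3 tp.py
```

```text
14.3 [ 0.4397 -0.2399  0.0821] 0.03250496449277993 9.80806902050972
orange [32 20  3  4 11] [313.131  230.5201] [ 0.5295 -0.2596  0.1171]
green [24 21  8  3 13] [307.7482 231.2818] [ 0.5187 -0.2564  0.1171]
[ 0.4397 -0.2399  0.0821] [354 209]
green 6 [358.2095 210.777 ] [ 0.5303 -0.253   0.1171]
0 [[ 2  2  2  2  2  1  2  2  2  2  0  0]
 [ 2  2  2  1  2  3  1  1  3  1  1  0]
 [ 2  1  2 -2  1  2  1  2  2  0  1  1]
 [ 3  2  1 -4  5  3  2  2  0  0  1  2]
 [ 3  2  3  8 39 16  3  2  1  1  1  1]
 [ 2  2  5 24 58 24  4  2  1  0  1  1]
 [ 1  2  5 34 72 28  4  2  1  0  0  1]
 [ 2  2  3 27 74 29  4  2  1  0  0  0]
 [ 1  1  1  4 25  6  1  2  1  1  0  0]
 [ 1  1  1 -3 -7 -2  0  0  2  2  2  1]
 [ 2  1  2  0 -2  1  1  1  1  1  2  2]
 [ 1  1  1  0  1  2  2  2  1  2  2  2]]
[[ 0  0  0  0  0  0  0  0  0  0  0  0]
 [ 0  0  0  0  0  0  0  0  0  0  0  0]
 [ 0  0  0  0  0  0  0  0  0  0  0  0]
 [ 0  0  0  0  0  0  0  0  0  0  0  0]
 [ 0  0  0  0  0  0  0  0  0  0  0  0]
 [ 0  0  0  0  0  0  0  0  0  0  0  0]
 [ 0  0  0  0  0  0  0  0  0  0  0  0]
 [ 0  0  0  0  0  0  0  0  0  0  0  0]
 [ 0  0  0  0  0 15 26 25  7  0  0  0]
 [ 0  0  0  0  1 16 41 22  7  2  1  1]
 [ 0  0  0  0  1  8 18 11  7  6  3  6]
 [ 0  0  0  0  2  5  8  9  9  9  6  6]]
```

```bash
python3 -c "
from rig import ctrl; print(ctrl.job_done())"
```

```text
the job is handed in; nothing more can be done
None
```

I handed the job in at about 14 s of the 58 s limit; no verdict came back. The oil bottle stands upright on the cork coaster, and the tweezers are held level over the parts tray, tips about 10 cm up, with the pointer within about 1 mm of the green mark's middle by my last camera readings.

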